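# Lift the till out of the bench tool box and hold it

## Task

I need the gouge from the bottom of the wooden tool box, under its lift-out till. Take the till by its carrying rail, draw it along its runners towards the front of the box until it is clear of the fixed half-top, then lift it straight up and level with its two wooden chucks still standing and the tin still lying in it. Finish while holding it steady and level above the opening, its underside about 10 cm above the box's rim so that I can reach in, and leave the other things on the bench where they are.

Things in the scene. Friction and masses are not known exactly. Their poses are not given: they have to be found in the camera images.
- toolbox: Fixed wooden bench tool box, 314 (x) x 232 mm, walls 12 mm, rim 100 mm above the bench. Origin: centre of its underside; -x points to its front (towards the robot, turned up to 15 degrees either way), z up. Inside 290 mm long (x -145 to +145) and 208 mm wide; runners along both long sides, tops 55 mm above the bench, carry the till and guide it along x.
- opening (a point): Centre of the box's uncovered opening (214 x 208 mm), at rim height, 38 mm in front of the toolbox origin; axes as the toolbox. Behind the opening a fixed half-top board covers the box from toolbox x = +69 mm to its back (underside 100 mm, top 112 mm above the bench).
- till: Loose till of pale wood, 190 (x) x 200 mm, walls 38 mm high, 0.25 to 0.42 kg plus 0.34 kg of contents. Origin: centre of its underside; axes as the toolbox. It starts with its rear 46 to 70 mm under the half-top (origin at toolbox x = +20 to +44 mm); it is clear of it at x below -26 mm and meets the front wall at -50 mm. 4 mm play at each side; slides easily.
- till_rail (a point): Centre of the till's brown wooden carrying rail, 100 mm above the till's underside, midway between two uprights (30 mm wide, tops at 116 mm). The rail runs along the till's y axis, 164 mm long, 20 mm thick (x) and 24 mm high, free in front, behind and above. Axes as the till. The things in the till stay below 66 mm over its underside.
- cup_chuck_a: Small turned wooden cup chuck, 62 mm across, 55 mm high, standing loose in the till's front half. Origin: centre of its underside, z up its axis.
- cup_chuck_b: Turned wooden cup chuck, 66 mm across, 60 mm high, standing loose in the till's front half beside the other (which stands left varies). Origin: centre of its underside, z up its axis.
- tin: Flat blue tin, 57 x 87 x 23 mm, lying loose in the till's rear half. Origin: centre of its underside.
- mallet: Bystander: round wooden mallet, 215 mm long, lying left of the tool box. Origin: centre of its underside.
- steel_rule: Bystander: 300 mm steel rule with a wooden grip bar, lying at the right edge of the bench. Origin: centre of its underside.
- bradawl: Bystander: bradawl with a turned handle, 151 mm long, lying front right. Origin: centre of its underside.
- batten: Bystander: dark hardwood straight-edge, 260 x 32 x 26 mm, lying left of the tool box. Origin: centre of its underside.
Not all that is in view belongs to the job. What is shaped like the cup_chuck_a but pink is not meant.

How it is judged (in metres and radians):
On the way:
1. the till is drawn forward along its runners until it is clear of the half-top, while still down in the box (x of till in the frame of toolbox below -0.026 m and z of till in the frame of toolbox below 0.075 m and angle between till's own z axis and vertical below 0.15 rad), for 0.1 s.
At the end, for the whole second after the job is handed in: The till hangs in the gripper alone over the opening (centres within 60 mm), underside 70 to 150 mm above the rim, level within 5 degrees, still (under 20 mm/s), off the box, with both chucks upright in its front half and the tin in it (z of till in the frame of toolbox between 0.17 and 0.25 m and horizontal distance between till and opening below 0.06 m and angle between till's own z axis and vertical below 0.087 rad and linear speed of till below 0.02 m/s and angular speed of till below 0.15 rad/s and contact force between till and the fingers above 2 N and contact force between till and toolbox below 0.1 N and x of cup_chuck_a in the frame of till between -0.09 and 0 m and x of cup_chuck_b in the frame of till between -0.09 and 0 m and horizontal distance between each of cup_chuck_a, cup_chuck_b and till below 0.13 m and z of cup_chuck_a in the frame of till between 0 and 0.02 m and z of cup_chuck_b in the frame of till between 0 and 0.02 m and angle between each of cup_chuck_a, cup_chuck_b's own z axis and vertical below 0.25 rad and horizontal distance between tin and till below 0.11 m and z of tin in the frame of till between 0 and 0.03 m); the arm keeps its last pose, push and grip.
It fails at once if the till is tipped by more than 17 degrees (angle between till's own z axis and vertical above 0.3 rad).
It fails at once if a bystander is moved by more than 25 mm (distance of any of mallet, steel_rule, bradawl, batten from where it was at the start of the episode above 0.025 m).
It also fails if it takes over 38 s, if anything falls off the work surface, if the arm or the gripper's body presses on something with over 40 N, if the wrist force passes 120 N, or if a joint passes its speed limit or range.

## Robot

A 6-joint arm with a two-finger parallel gripper is mounted at the origin on a cart in front of the work surface, level with it; the furniture and walls round the work are solid. World frame = base frame: x ahead of the robot, y to its left, z up, the work surface at z = 0. Lengths are in m, angles in degrees, forces in N, time in s.
With the tool pointing down it reaches from about 0.4 to 0.925 m from the base axis. Payload 12.5 kg.
Tool frame: the origin (TCP) lies at the very end of the fingers, on their centre line; the grasp point (between the pads) lies env.tcp_to_grasp behind it (env.tcp_to_grasp is the distance from the TCP to the grasp point, in m); z points along the fingers, x is the direction in which the jaws open and shut, and the axes are right-handed (so a half turn about z gives the same grasp; the last joint's range is limited). The gripper opens to 95 mm and grips with 3 to 60 N. Pads are 20 mm wide; open, the fingers measure 119 mm over their backs; the gripper's body (75 mm by 180 mm) begins 59 mm behind the grasp point.
Start: joints at [-72.514, 28.126, 89.318, -0, 62.55, -6.05], TCP at [0.25, -0.573, 0.184] pointing down, gripper open.
Joint ranges: [-177.58, 177.58], [-47.91, 125.51], [2.72, 160], [-65.01, 245.01], [3.68, 167.84], [-153.87, 153.87]. Speed limits (degrees/s): [127.2, 127.2, 159.86, 180, 180, 180].

## Interface

Orientations are given as a 3x3 rotation matrix whose columns are the frame's x, y, z axes.
In Python, from workcell import env gives the robot as it stands.
- The arm moves only by the tool drive_tool, never from a script. Its argument "motion" is text: rows parted by semicolons, each of 7 numbers parted by spaces: the opening in per cent of the stroke, from 0 (shut) to 100 (fully open), then the shift along the world's x, y, z in mm, then the turn, a rotation vector about the world's x, y, z in rad. A call has 1 to 20 rows; each row shifts and turns the pose as measured when the row begins; what a row does not reach is not made up. A row lasts 1/10 s, in which the tool goes at most 50 mm and 8.59 degrees, less where a joint would pass 70% of its speed; a pose out of reach is approached as far as the arm can. A call with a gripper value outside its range is refused whole. The fingers move at their own pace and stop on an object; the grip force is fixed at half the most. Time passes only in rows, so rows that do not move let the fingers close. It gives the time, the measured TCP pose, the force and the opening at its end, in the units of the state.
- env.read_state(): the state, without advancing time (a new reading comes with each control period).
- env.grab_frame(name): name is "scene" or "side" or "wrist"; returns (picture, depth): 420x560x3 uint8, blue, green, red; 420x560 float32, m along the optical axis (not along the pixel's ray), 0 where there is no reading.
- env.camera_params(name): a dict with "K" (3x3 intrinsics, pixels), "camera_from_world" (4x4, takes a point from world to camera coordinates). Camera axes: x right, y up, looking along -z (the intrinsics and any distortion apply to the point x, -y, -z); pixel columns grow to the right and rows downward; lengths in m; the calibration is good to about 2 mm. A picture is of the moment at which its call begins: read the wrist's pose just before it. camera_params takes no time and is no camera call; for the wrist camera it gives the pose at the moment of the call.
- env.sign_off(): hands the job in, once; it reports no verdict.
The state is a dict: "clock": time; "joints": joint angles; "dq": joint speeds; "effort": joint torques, N m; "tool_pos": TCP position; "tcp_rot": TCP orientation; "ft_force": force on the tool from outside, world axes, zero at the start; "wrist_torque": the same for the moment, N m; "grip_width": finger opening in m.
Only numpy, scipy, OpenCV 4.12 (cv2) and the standard library are available. Lean on these libraries where they do the work, as an engineer would, in place of code of your own. Each camera call takes 0.05 s, during which the arm holds its last target. There are 200 camera calls.

## Working session

There is one attempt and no reset: what is moved stays moved. The work goes in short steps, Python scripts to look and compute and a tool call to move; the robot and the scene stay as the last step left them, time stands still between calls to the robot, and variables do not carry over. Pictures are saved under pics/ and viewed, about 8 in all and at most 12, crops included, and the job is handed in when it is done.

Besides the shell and the picture viewer there is one more tool, called as name(argument=value, ...) on one line, values as JSON. drive_tool: Moves the arm, as the interface text tells. Its arguments: {"type":"object","properties":{"motion":{"type":"string"}},"required":["motion"]}

```bash
mkdir -p pics
cat > h.py <<'E'
from workcell import env
import numpy as np, cv2
def grab(n):
    P=env.camera_params(n); im,d=env.grab_frame(n); return im,d,P
def world(d,P):
    K=np.array(P["K"]); h,w=d.shape
    u,v=np.meshgrid(np.arange(w),np.arange(h))
    X=np.stack([(u-K[0,2])/K[0,0]*d,-(v-K[1,2])/K[1,1]*d,-d,np.ones_like(d)],-1)
    W=X@np.linalg.inv(np.array(P["camera_from_world"])).T
    W=W[...,:3]; W[d<=0]=np.nan; return W
E
python3 - <<'E'
from h import *
print(env.read_state()); print(env.tcp_to_grasp)
for n in("scene","side"):
    im,d,P=grab(n); cv2.imwrite(f"pics/{n}0.png",im); np.savez(f"{n}0.npz",W=world(d,P),im=im)
    print(n,P)
E
```

```text
{'clock': 0.0, 'joints': array([-7.25136126e+01,  2.81640911e+01,  8.93533003e+01,  3.05197002e-04,
        6.25475054e+01, -6.05048465e+00]), 'dq': array([ 0.05128313,  0.07295195,  0.04762697,  0.10372225,  0.03204929,
       -0.08184521]), 'effort': array([ 2.32571729e-04, -6.12649155e+01, -2.58181661e+01,  6.91829086e-02,
        4.82070073e-02, -9.98970881e-05]), 'tool_pos': array([ 0.24951874, -0.57270733,  0.18334329]), 'tcp_rot': array([[ 3.99336708e-01, -9.16804276e-01, -3.35833011e-04],
       [-9.16803646e-01, -3.99336830e-01,  1.08174039e-03],
       [-1.12585471e-03, -1.24085717e-04, -9.99999359e-01]]), 'ft_force': array([-0.41404168, -0.06605075, -0.48718842]), 'wrist_torque': array([-0.02032003, -0.00524808,  0.02159957]), 'grip_width': 0.09531596418363064}
0.0188
scene {'K': array([[381.79029075,   0.        , 279.61608443],
       [  0.        , 381.79029075, 210.11812642],
       [  0.        ,   0.        ,   1.        ]]), 'camera_from_world': array([[-0.93784628,  0.34651571, -0.01926698,  0.48949584],
       [-0.23415863, -0.59082246,  0.77207419, -0.05822063],
       [ 0.25615247,  0.72859844,  0.63524029, -1.05682316],
       [ 0.        ,  0.        ,  0.        ,  1.        ]])}
side {'K': array([[437.02149957,   0.        , 278.3406695 ],
       [  0.        , 437.02149957, 213.95722673],
       [  0.        ,   0.        ,   1.        ]]), 'camera_from_world': array([[ 0.20369152, -0.97898703,  0.00970362, -0.24908871],
       [ 0.5207178 ,  0.11672501,  0.84571168, -0.31745274],
       [-0.82907342, -0.16721145,  0.53355187, -0.72588381],
       [ 0.        ,  0.        ,  0.        ,  1.        ]])}
```

View pics/scene0.png

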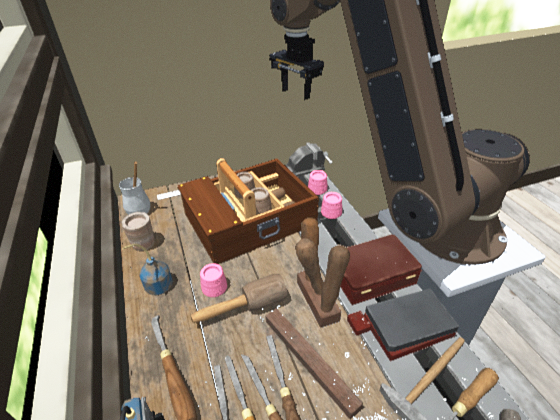

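View pics/side0.png

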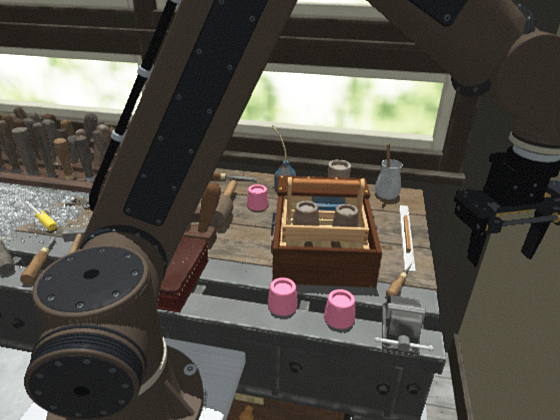

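The scene view shows the tool box at about (250,210), the rail from (222,165) to (250,205), and the half-top to its left. The side view, taken from the front, shows the rail at (327,187), the two chucks at (306,212) and (347,215), and the blue tin at (328,203). The pink cups outside the box at (258,196), (283,296) and (340,308) aren't part of the job.

The rail could be mistaken for the half-top's front edge (side, 327,180) or the till's front wall (327,235). The rail is the raised brown bar between the uprights, with its top at z≈0.167.

Run:
```python
from h import *
for n in("scene","side"):
    z=np.load(f"{n}0.npz"); W=z["W"]; im=z["im"]
    for (a,b) in [(0.155,0.180),(0.108,0.116),(0.096,0.104)]:
        m=(W[...,2]>a)&(W[...,2]<b)&(W[...,0]>.4)&(W[...,0]<1.1)&(W[...,1]>-.45)&(W[...,1]<.1)
        k,l,st,c=cv2.connectedComponentsWithStats(m.astype(np.uint8))
        for i in range(1,k):
            if st[i,4]<40: continue
            p=W[l==i]; q=p[:,:2].astype(np.float32); r=cv2.minAreaRect(q)
            print(n,(a,b),st[i],p.mean(0).round(3),"rect",np.round(r[0],3),np.round(r[1],3),round(r[2],1))
z=np.load("side0.npz");c=z["im"][165:300,250:400]
a=cv2.resize(c,None,fx=4,fy=4,interpolation=2);cv2.imwrite("pics/crop1.png",a)
W=z["W"]
for v,u in [(180,327),(186,327),(190,327),(186,300),(186,355),(235,327),(262,327),(212,306),(215,347)]: print(u,v,W[v,u].round(3))
```

```text
scene (0.155, 0.18) [216 159  39  41 400] [ 0.554 -0.242  0.164] rect [ 0.553 -0.252] [0.028 0.185] 9.2
scene (0.155, 0.18) [301 218  18  19 259] [0.452 0.007 0.169] rect [0.449 0.002] [0.037 0.038] 66.7
scene (0.155, 0.18) [296 248  22  17 179] [0.492 0.089 0.169] rect [0.491 0.084] [0.021 0.043] 79.3
scene (0.108, 0.116) [237 173  16  12  89] [ 0.507 -0.31   0.112] rect [ 0.507 -0.311] [0.035 0.054] 6.2
scene (0.108, 0.116) [ 178  176   64   60 1977] [ 0.633 -0.227  0.111] rect [ 0.634 -0.239] [0.093 0.24 ] 9.1
scene (0.108, 0.116) [254 190  12   8  76] [ 0.495 -0.225  0.112] rect [ 0.495 -0.223] [0.028 0.03 ] 73.6
scene (0.108, 0.116) [ 78 231   4  55  63] [ 0.94  -0.142  0.113] rect [ 0.94  -0.149] [0.002 0.179] 0.0
scene (0.108, 0.116) [ 75 287   4  66  78] [0.94  0.028 0.113] rect [0.94  0.022] [0.002 0.154] 0.5
scene (0.096, 0.104) [234 160  39  14 105] [ 0.464 -0.376  0.098] rect [ 0.464 -0.377] [0.127 0.014] 9.1
scene (0.096, 0.104) [210 177  19   7  44] [ 0.579 -0.345  0.099] rect [ 0.579 -0.346] [0.023 0.051] 43.5
scene (0.096, 0.104) [119 178  22  14 104] [ 0.821 -0.416  
[... 1593 characters left out ...]
 0.9
side (0.096, 0.104) [274 194  11  41 200] [ 0.482 -0.153  0.101] rect [ 0.488 -0.152] [0.176 0.015] 7.4
side (0.096, 0.104) [364 197  17  50 271] [ 0.495 -0.373  0.101] rect [ 0.505 -0.372] [0.209 0.013] 9.1
side (0.096, 0.104) [294 213  25   9  83] [ 0.476 -0.22   0.1  ] rect [ 0.48  -0.221] [0.026 0.058] 9.7
side (0.096, 0.104) [334 214  24  10  84] [ 0.492 -0.312  0.1  ] rect [ 0.495 -0.31 ] [0.056 0.028] 85.7
327 180 [ 0.552 -0.257  0.168]
327 186 [ 0.543 -0.259  0.156]
327 190 [ 0.604 -0.256  0.112]
300 186 [ 0.532 -0.195  0.154]
355 186 [ 0.552 -0.325  0.16 ]
327 235 [ 0.459 -0.274  0.073]
327 262 [ 0.364 -0.285  0.068]
306 212 [ 0.476 -0.22   0.118]
347 215 [ 0.489 -0.315  0.115]
```

View pics/crop1.png

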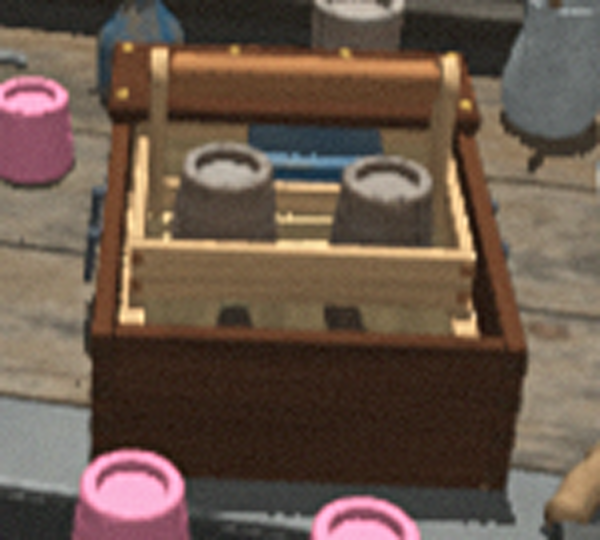

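Box yaw is about 9.3°, its origin (0.5225, -0.257), and the rail centre (0.550, -0.253, 0.155). That puts the till at toolbox x≈+28 mm, y≈0, which agrees with the given ranges. I'll move above the rail.

drive_tool(motion="100 0 0 50 0 0 0;100 0 0 50 0 0 0;100 30 32 0 0 0 0.132;100 30 32 0 0 0 0.132;100 30 32 0 0 0 0.132;100 30 32 0 0 0 0.132;100 30 32 0 0 0 0.132;100 30 32 0 0 0 0.132;100 30 32 0 0 0 0.132;100 30 32 0 0 0 0.132;100 30 32 0 0 0 0.132;100 30 32 0 0 0 0.132;100 0 0 0 0 0 0")

```text
clock: 1.4
tool_pos: [0.5567, -0.2375, 0.2825]
tcp_rot: [[0.978, 0.21, -0.008], [0.21, -0.978, -0.0], [-0.008, -0.002, -1.0]]
ft_force: [-0.3, -0.4, 0.0]
grip_width: 0.0952
```

```bash
cat > look.py <<'E'
from h import *
import sys
s=env.read_state(); print(s["clock"],s["tool_pos"].round(4),s["tcp_rot"].round(3).tolist(),s["grip_width"].round(4),s["ft_force"].round(2))
im,d,P=grab("wrist"); W=world(d,P); cv2.imwrite(f"pics/{sys.argv[1]}.png",im); np.savez("w.npz",W=W,im=im)
for (a,b) in [(0.155,0.180),(0.106,0.118),(0.096,0.105)]:
    m=(W[...,2]>a)&(W[...,2]<b)
    k,l,st,c=cv2.connectedComponentsWithStats(m.astype(np.uint8))
    for i in range(1,k):
        if st[i,4]<150: continue
        p=W[l==i]; r=cv2.minAreaRect(p[:,:2].astype(np.float32))
        print((a,b),st[i],p.mean(0).round(3),"rect",np.round(r[0],3),np.round(r[1],3),round(r[2],1))
E
python3 look.py w1
```

```text
Traceback (most recent call last):
  File "look.py", line 3, in <module>
    s=env.read_state(); print(s["clock"],s["tool_pos"].round(4),s["tcp_rot"].round(3).tolist(),s["grip_width"].round(4),s["ft_force"].round(2))
                                                                                               ^^^^^^^^^^^^^^^^^^^^^
AttributeError: 'float' object has no attribute 'round'
```

```bash
sed -i 's/s\["grip_width"\].round(4)/s["grip_width"]/' look.py; python3 look.py w1
```

```text
1.4 [ 0.5567 -0.2375  0.2825] [[0.978, 0.21, -0.008], [0.21, -0.978, -0.0], [-0.008, -0.002, -1.0]] 0.09519788798261847 [-0.29 -0.43  0.03]
(0.155, 0.18) [ 251  103   42  201 4606] [ 0.552 -0.246  0.165] rect [ 0.553 -0.253] [0.03  0.185] 9.2
(0.106, 0.118) [  297    76   114   225 19239] [ 0.629 -0.226  0.111] rect [ 0.633 -0.239] [0.093 0.237] 9.0
(0.106, 0.118) [203 121  52  51 198] [ 0.509 -0.199  0.112] rect [ 0.506 -0.205] [0.03  0.056] 57.4
(0.106, 0.118) [ 205  132   39   39 1147] [ 0.498 -0.217  0.112] rect [ 0.499 -0.217] [0.037 0.037] 84.0
(0.106, 0.118) [ 201  214   50   49 1903] [ 0.514 -0.31   0.112] rect [ 0.515 -0.31 ] [0.052 0.053] 8.6
(0.096, 0.105) [  83   66  231  216 5583] [ 0.419 -0.219  0.099] rect [ 0.476 -0.264] [0.226 0.232] 8.9
(0.096, 0.105) [205 118  52  53 162] [ 0.51  -0.199  0.101] rect [ 0.507 -0.205] [0.032 0.059] 55.8
(0.096, 0.105) [203 209  50  35 212] [ 0.518 -0.29   0.101] rect [ 0.517 -0.296] [0.027 0.056] 79.5
(0.096, 0.105) [183 274  69  13 676] [ 0.514 -0.369  0.099] rect [ 0.513 -0.369] [0.078 0.012] 8.9
(0.096, 0.105) [281 278  17  12 167] [ 0.595 -0.356  0.099] rect [ 0.595 -0.356] [0.019 0.012] 6.6
```

View pics/w1.png

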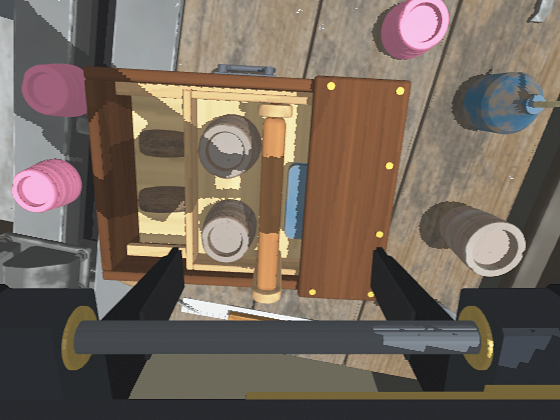

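The wrist view shows the rail at (271,200), the half-top to its right at (355,190), the chucks at (228,145) and (228,232), and the tin at (297,200). The rail centre is confirmed at (0.552, -0.2535) with yaw 9.1°, so I'll line up and go down.

drive_tool(motion="65 -5 -16 0 0 -0.008 -0.053;65 0 0 -40 0 0 0;65 0 0 -40 0 0 0;65 0 0 -30 0 0 0;65 0 0 0 0 0 0;65 0 0 0 0 0 0")

```text
clock: 2.05
tool_pos: [0.5449, -0.2658, 0.1709]
tcp_rot: [[0.992, 0.125, 0.003], [0.125, -0.992, -0.003], [0.002, 0.004, -1.0]]
ft_force: [0.3, 0.2, 0.7]
grip_width: 0.0622
```

drive_tool(motion="65 7 12 0 0.003 0.003 0.033;65 0 0 0 0 0 0;65 0 0 0 0 0 0")

```text
clock: 2.35
tool_pos: [0.553, -0.2553, 0.1751]
tcp_rot: [[0.988, 0.156, 0.004], [0.156, -0.988, -0.003], [0.004, 0.003, -1.0]]
ft_force: [0.1, 0.3, 0.3]
grip_width: 0.0616
```

drive_tool(motion="65 -1 2 -19 0.003 0.004 0;65 0 0 -18 0 0 0;65 0 0 0 0 0 0;65 0 0 0 0 0 0")

```text
clock: 2.75
tool_pos: [0.554, -0.2533, 0.1417]
tcp_rot: [[0.988, 0.157, 0.006], [0.157, -0.988, -0.003], [0.006, 0.004, -1.0]]
ft_force: [0.2, -0.4, 0.6]
grip_width: 0.0614
```

drive_tool(motion="65 -2 0 -5 0.004 0.008 0;65 0 0 0 0 0 0;0 0 0 0 0 0 0;0 0 0 0 0 0 0;0 0 0 0 0 0 0;0 0 0 0 0 0 0;0 0 0 0 0 0 0;0 0 0 0 0 0 0")

```text
clock: 3.55
tool_pos: [0.5529, -0.2539, 0.1395]
tcp_rot: [[0.988, 0.158, 0.001], [0.158, -0.988, -0.001], [0.001, 0.002, -1.0]]
ft_force: [-0.7, 0.0, 0.3]
grip_width: 0.0194
```

drive_tool(motion="0 -4 -0.6 0 0 0 0;0 -8 -1.3 0 0 0 0;0 -10 -1.6 0 0 0 0;0 -10 -1.6 0 0 0 0;0 -8 -1.3 0 0 0 0;0 -4 -0.6 0 0 0 0;0 0 0 0 0 0 0")

```text
clock: 4.25
tool_pos: [0.504, -0.2615, 0.1396]
tcp_rot: [[0.988, 0.157, 0.001], [0.157, -0.988, -0.001], [0.001, 0.001, -1.0]]
ft_force: [-0.2, 0.3, -0.7]
grip_width: 0.0002
```

The gripper closed fully, so it isn't holding the rail. I'll look before moving again.

```bash
python3 look.py w2
python3 - <<'E'
from h import *
im,d,P=grab("side"); W=world(d,P)
cv2.imwrite("pics/side2.png",cv2.resize(im[120:320,230:430],None,fx=3,fy=3,interpolation=2))
im2,_,_=grab("wrist"); np.savez("side2.npz",W=W)
E
```

```text
4.25 [ 0.504  -0.2615  0.1396] [[0.988, 0.157, 0.001], [0.157, -0.988, -0.001], [0.001, 0.001, -1.0]] 0.00018061635961753392 [-0.2   0.31 -0.65]
(0.155, 0.18) [ 347   74   68  240 9638] [ 0.544 -0.21   0.165] rect [ 0.545 -0.223] [0.029 0.124] 7.0
(0.155, 0.18) [266 247  22  13 186] [ 0.503 -0.25   0.175] rect [ 0.503 -0.25 ] [0.01  0.003] 6.7
(0.106, 0.118) [  393    29   167   292 41170] [ 0.625 -0.208  0.111] rect [ 0.629 -0.216] [0.093 0.191] 9.0
(0.106, 0.118) [235 114  87  52 352] [ 0.493 -0.195  0.112] rect [ 0.493 -0.201] [0.054 0.024] 21.8
(0.106, 0.118) [ 248  132   63   63 3046] [ 0.499 -0.217  0.112] rect [ 0.499 -0.217] [0.038 0.038] 9.0
(0.106, 0.118) [293 261  24  27 315] [ 0.529 -0.291  0.113] rect [ 0.529 -0.291] [0.01  0.022] 27.5
(0.106, 0.118) [243 265  16  23 160] [ 0.492 -0.298  0.113] rect [ 0.492 -0.299] [0.019 0.005] 74.6
(0.106, 0.118) [ 388  354  128   21 2614] [ 0.649 -0.346  0.111] rect [ 0.65  -0.346] [0.093 0.021] 8.7
(0.096, 0.105) [   41    37   382   284 13040] [ 0.426 -0.195  0.099] rect [ 0.474 -0.246] [0.228 0.196] 9.0
(0.096, 0.105) [235 111  89  42 262] [ 0.495 -0.194  0.101] rect [ 0.496 -0.199] [0.057 0.024] 11.4
(0.096, 0.105) [241 253  26  35 158] [ 0.492 -0.297  0.1  ] rect [ 0.492 -0.298] [0.031 0.005] 62.6
(0.096, 0.105) [287 252  32  36 199] [ 0.528 -0.288  0.101] rect [ 0.53  -0.291] [0.007 0.035] 51.4
(0.096, 0.105) [ 95 354  72   8 561] [ 0.41  -0.388  0.099] rect [ 0.41  -0.388] [0.055 0.009] 9.2
```

View pics/side2.png

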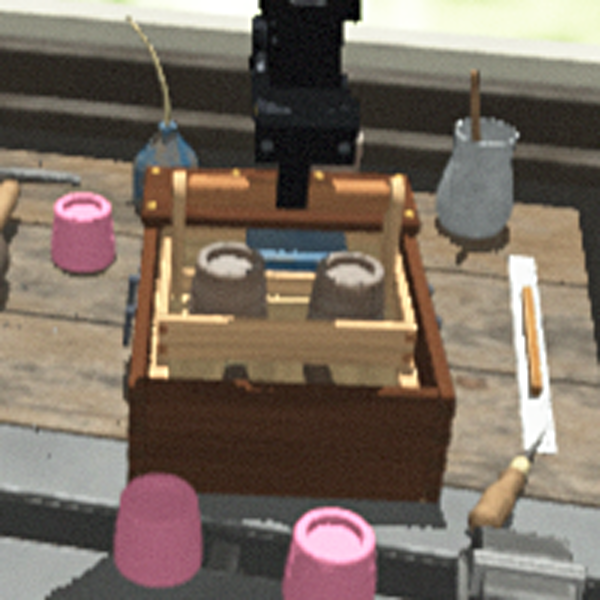

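View pics/w2.png

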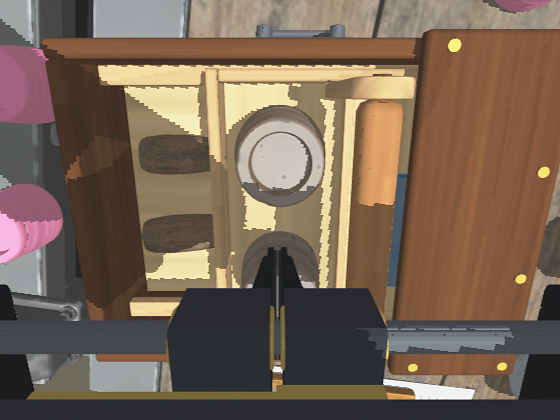

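The fingers are shut in front of the rail (wrist: fingertips at 277,255, rail at 380,170), and the till hasn't moved. Its contents are still standing. The 19.4 mm reading may have been caught mid-closing. I'll go back up, re-centre and regrasp, reading the width at each step.

drive_tool(motion="0 0 0 30 0 0 0;0 0 0 30 0 0 0;65 0 0 0 0 0 0;65 0 0 0 0 0 0;65 0 0 0 0 0 0;65 0 0 0 0 0 0")

```text
clock: 5.0
tool_pos: [0.5053, -0.2604, 0.1987]
tcp_rot: [[0.987, 0.159, -0.002], [0.159, -0.987, 0.001], [-0.002, -0.001, -1.0]]
ft_force: [-1.0, -0.3, -0.4]
grip_width: 0.0267
```

```bash
python3 look.py w3
python3 - <<'E'
from h import *
W=np.load("w.npz")["W"]
m=(W[...,2]>.161)&(W[...,2]<.170)&(W[...,0]>.5)&(W[...,0]<.6)
p=W[m]; ex=np.array([.987,.158]); ey=np.array([-.158,.987]); q=p[:,:2]@np.c_[ex,ey]-np.array([.5225,-.2573])@np.c_[ex,ey]
for a in np.arange(-.1,.1,.02):
    s=q[(q[:,1]>a)&(q[:,1]<a+.02)]
    if len(s)>10: print(round(a,2),len(s),s[:,0].min().round(4),s[:,0].max().round(4))
for a in np.arange(-.1,.1,.02):
    s=q[(q[:,1]>a)&(q[:,1]<a+.02)]
E
```

```text
5.0 [ 0.5053 -0.2604  0.1987] [[0.987, 0.159, -0.002], [0.159, -0.987, 0.001], [-0.002, -0.001, -1.0]] 0.026688429312875503 [-0.96 -0.3  -0.35]
(0.155, 0.18) [ 329   81   49  207 6588] [ 0.547 -0.222  0.165] rect [ 0.547 -0.23 ] [0.029 0.139] 7.3
(0.106, 0.118) [  371    45   150   276 30128] [ 0.629 -0.215  0.111] rect [ 0.632 -0.234] [0.093 0.228] 9.1
(0.106, 0.118) [242 112  71  37 233] [ 0.495 -0.196  0.113] rect [ 0.495 -0.201] [0.054 0.024] 13.3
(0.106, 0.118) [ 252  126   51   51 1949] [ 0.499 -0.217  0.112] rect [ 0.499 -0.217] [0.037 0.038] 23.0
(0.106, 0.118) [ 249  231   58   61 2827] [ 0.514 -0.31   0.112] rect [ 0.515 -0.31 ] [0.049 0.053] 9.9
(0.096, 0.105) [  88   47  304  258 8538] [ 0.424 -0.2    0.099] rect [ 0.475 -0.255] [0.23  0.215] 9.7
(0.096, 0.105) [243 109  70  29 164] [ 0.496 -0.193  0.101] rect [ 0.496 -0.197] [0.055 0.02 ] 7.6
(0.096, 0.105) [247 225  61  25 314] [ 0.511 -0.289  0.101] rect [ 0.511 -0.292] [0.053 0.02 ] 11.2
(0.096, 0.105) [246 306  62  13 722] [ 0.522 -0.367  0.099] rect [ 0.523 -0.367] [0.057 0.012] 9.0
-0.06 151 0.022 0.0395
-0.04 718 0.0205 0.0403
-0.02 777 0.0204 0.0403
0.0 834 0.0205 0.0401
0.02 885 0.0204 0.0404
0.04 966 0.0207 0.0403
0.06 1001 0.0205 0.0404
0.08 705 0.0169 0.0443
```

drive_tool(motion="60 25 4 0 0 0 0;60 22 4 0 0 0 0;60 0 0 0 0 0 0;60 0 0 0 0 0 0")

```text
clock: 5.45
tool_pos: [0.5524, -0.2518, 0.1958]
tcp_rot: [[0.987, 0.158, -0.006], [0.158, -0.987, 0.003], [-0.005, -0.004, -1.0]]
ft_force: [-0.6, -0.2, 0.1]
grip_width: 0.0563
```

drive_tool(motion="60 0 0 -20 0 0 0;60 0 0 -20 0 0 0;60 0 0 -16 0 0 0;60 0 0 0 0 0 0;60 0 0 0 0 0 0")

```text
clock: 5.95
tool_pos: [0.549, -0.2523, 0.1379]
tcp_rot: [[0.988, 0.157, -0.008], [0.157, -0.988, 0.004], [-0.007, -0.005, -1.0]]
ft_force: [0.3, 0.1, 0.2]
grip_width: 0.0572
```

drive_tool(motion="60 3 0 -3 -0.004 -0.008 0;60 0 0 0 0 0 0;25 0 0 0 0 0 0;25 0 0 0 0 0 0;25 0 0 0 0 0 0;25 0 0 0 0 0 0;25 0 0 0 0 0 0")

```text
clock: 6.65
tool_pos: [0.5527, -0.253, 0.1378]
tcp_rot: [[0.988, 0.157, 0.005], [0.157, -0.988, -0.003], [0.004, 0.003, -1.0]]
ft_force: [-0.9, -0.3, -0.3]
grip_width: 0.0252
```

```bash
python3 look.py w4
python3 - <<'E'
import cv2
im=cv2.imread("pics/w4.png");cv2.imwrite("pics/w4c.png",cv2.resize(im[150:400,160:420],None,fx=2.3,fy=2.3))
E
```

```text
6.65 [ 0.5527 -0.253   0.1378] [[0.988, 0.157, 0.005], [0.157, -0.988, -0.003], [0.004, 0.003, -1.0]] 0.025249898699365583 [-0.87 -0.35 -0.34]
(0.155, 0.18) [  244    75    65   246 10128] [ 0.547 -0.215  0.165] rect [ 0.546 -0.224] [0.03  0.127] 6.6
(0.155, 0.18) [236 247  16  46 187] [ 0.538 -0.247  0.174] rect [ 0.54  -0.252] [0.006 0.022] 25.8
(0.155, 0.18) [302 247  16  47 184] [ 0.566 -0.243  0.174] rect [ 0.566 -0.248] [0.023 0.006] 83.2
(0.155, 0.18) [ 252  354   49   38 1433] [ 0.563 -0.319  0.165] rect [ 0.563 -0.32 ] [0.029 0.035] 10.7
(0.106, 0.118) [  327    30   176   291 39461] [ 0.626 -0.196  0.111] rect [ 0.629 -0.215] [0.093 0.188] 8.9
(0.106, 0.118) [162 115  84  79 540] [ 0.511 -0.199  0.112] rect [ 0.508 -0.205] [0.028 0.056] 55.9
(0.106, 0.118) [ 165  134   64   63 3093] [ 0.498 -0.217  0.112] rect [ 0.499 -0.217] [0.037 0.038] 41.0
(0.106, 0.118) [ 171  261   59   27 1159] [ 0.508 -0.292  0.112] rect [ 0.507 -0.294] [0.04 0.02] 9.7
(0.106, 0.118) [439 354  11  23 156] [ 0.692 -0.338  0.111] rect [ 0.692 -0.338] [0.006 0.022] 9.5
(0.096, 0.105) [   0   38  338   24 7209] [ 0.472 -0.154  0.099] rect [ 0.471 -0.154] [0.202 0.013] 8.6
(0.096, 0.105) [175 112  75  80 397] [ 0.513 -0.199  0.101] rect [ 0.511 -0.204] [0.027 0.059] 46.6
(0.096, 0.105) [   0  151   39  170 2459] [ 0.376 -0.303  0.099] rect [ 0.373 -0.295] [0.014 0.126] 8.8
(0.096, 0.105) [173 253  61  30 393] [ 0.508 -0.287  0.101] rect [ 0.505 -0.29 ] [0.045 0.013] 26.2
(0.096, 0.105) [ 29 354  84  10 819] [ 0.414 -0.385  0.099] rect [ 0.414 -0.386] [0.064 0.011] 9.0
```

View pics/w4c.png

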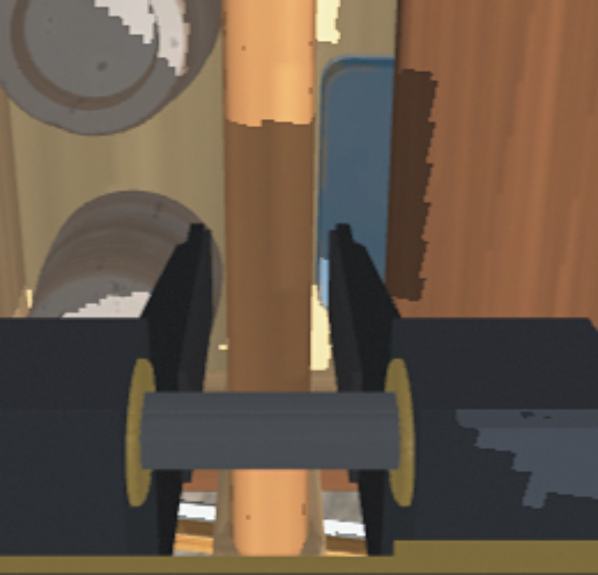

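The fingers now straddle the rail, with a small gap on each side (crop: fingers at x≈200 and 345, rail 225 to 312). I'll close and read the width.

drive_tool(motion="0 0 0 0 0 0 0;0 0 0 0 0 0 0;0 0 0 0 0 0 0")

```text
clock: 7.0
tool_pos: [0.5527, -0.253, 0.1377]
tcp_rot: [[0.988, 0.157, 0.004], [0.157, -0.988, -0.003], [0.004, 0.003, -1.0]]
ft_force: [0.0, -0.5, 0.7]
grip_width: 0.0053
```

drive_tool(motion="0 0 0 0 0 0 0;0 0 0 0 0 0 0;0 0 0 0 0 0 0;0 0 0 0 0 0 0")

```text
clock: 7.4
tool_pos: [0.5526, -0.253, 0.1377]
tcp_rot: [[0.988, 0.157, 0.004], [0.157, -0.988, -0.003], [0.004, 0.003, -1.0]]
ft_force: [-0.0, 0.1, -0.1]
grip_width: 0.0005
```

The fingers shut to 0.5 mm on a 20 mm rail without any force. Either they are above the rail or the reported z is off. I'll check the fingertip height in the side camera.

```bash
python3 - <<'E'
from h import *
s=env.read_state(); t=s["tool_pos"]
im,d,P=grab("side"); W=world(d,P)
K=np.array(P["K"]);T=np.array(P["camera_from_world"])
def proj(p):
    c=T@np.r_[p,1]; return K[0,2]-K[0,0]*c[0]/c[2], K[1,2]+K[1,1]*c[1]/c[2]
print("tcp now px",proj(t),"old tcp",proj([.504,-.2615,.1396]))
W2=np.load("side2.npz")["W"]
for v in range(160,200,3): print(v,W2[v,327].round(3),W[v,329].round(3))
cv2.imwrite("pics/side3.png",cv2.resize(im[120:250,260:400],None,fx=5,fy=4.6,interpolation=2))
E
python3 look.py w5 | head -4
```

```text
tcp now px (np.float64(324.34828153259446), np.float64(190.55704959988498)) old tcp (np.float64(325.61340308299805), np.float64(200.09615140666503))
160 [ 0.416 -0.265  0.284] [ 0.472 -0.264  0.258]
163 [ 0.415 -0.265  0.278] [ 0.473 -0.265  0.25 ]
166 [ 0.419 -0.265  0.269] [ 0.542 -0.26   0.21 ]
169 [ 0.423 -0.265  0.26 ] [ 0.545 -0.261  0.201]
172 [ 0.422 -0.266  0.254] [ 0.544 -0.261  0.193]
175 [ 0.493 -0.261  0.211] [ 0.547 -0.262  0.184]
178 [ 0.496 -0.261  0.202] [ 0.549 -0.262  0.175]
181 [ 0.496 -0.262  0.195] [ 0.546 -0.263  0.169]
184 [ 0.498 -0.262  0.186] [ 0.543 -0.264  0.162]
187 [ 0.502 -0.262  0.176] [ 0.542 -0.264  0.155]
190 [ 0.603 -0.256  0.112] [ 0.603 -0.261  0.113]
193 [ 0.59  -0.257  0.111] [ 0.593 -0.262  0.11 ]
196 [ 0.616 -0.256  0.087] [ 0.62  -0.261  0.085]
199 [ 0.604 -0.257  0.085] [ 0.608 -0.262  0.084]
7.45 [ 0.5527 -0.253   0.1377] [[0.988, 0.157, 0.004], [0.157, -0.988, -0.003], [0.004, 0.003, -1.0]] 0.00044573730490537144 [-0.7   0.27  0.08]
(0.155, 0.18) [ 244   75   65  193 7861] [ 0.544 -0.2    0.166] rect [ 0.544 -0.208] [0.03  0.095] 6.7
(0.155, 0.18) [272 354  10  38 253] [ 0.563 -0.317  0.166] rect [ 0.563 -0.317] [0.005 0.027] 8.7
(0.106, 0.118) [  327    30   176   291 41224] [ 0.627 -0.2    0.111] rect [ 0.629 -0.215] [0.093 0.188] 9.0
```

View pics/side3.png

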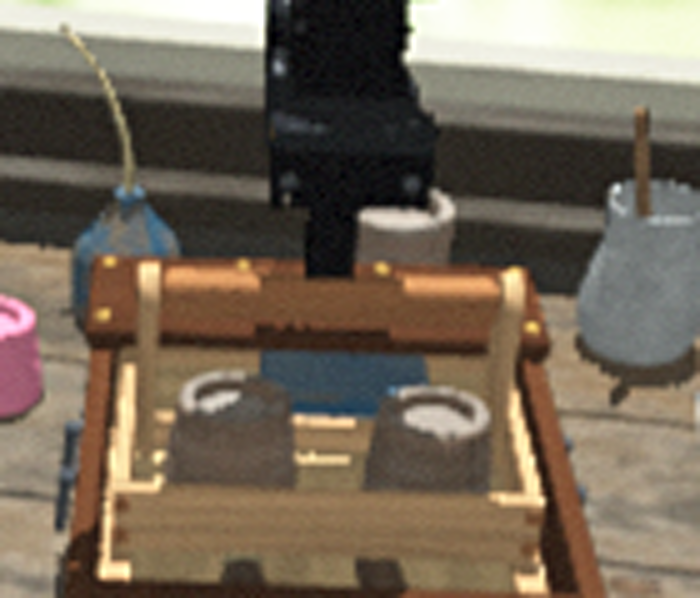

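View pics/w5.png

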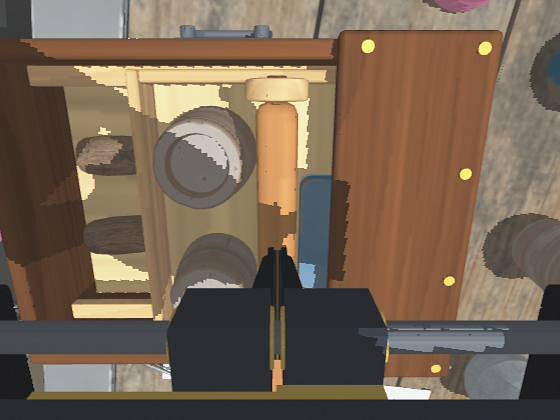

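The side and wrist pictures agree. The rail is intact, and the real fingertips are at z≈0.172, just above its top, while the reported TCP says 0.138. The projected TCP falls 11 px below the visible tip. The reported z therefore reads about 33 mm too low, while x and y agree with the images. I'll open, go down about 35 mm more, and judge by the cameras.

drive_tool(motion="60 0 0 2 0 0 0;60 0 0 0 0 0 0;60 0 0 0 0 0 0;60 0 0 0 0 0 0;60 0 0 0 0 0 0;60 0 0 0 0 0 0;60 0 0 0 0 0 0;60 0 0 -12 0 0 0;60 0 0 -12 0 0 0;60 0 0 0 0 0 0")

```text
clock: 8.5
tool_pos: [0.5524, -0.2529, 0.1136]
tcp_rot: [[0.988, 0.157, 0.004], [0.157, -0.988, -0.002], [0.004, 0.003, -1.0]]
ft_force: [0.8, -0.2, -0.2]
grip_width: 0.0566
```

```bash
cat > tip.py <<'E'
from h import *
s=env.read_state(); t=s["tool_pos"]; im,d,P=grab("side"); W=world(d,P)
g=im.max(2); 
for u in (322,324,326,328,330):
    c=[(v,g[v,u],W[v,u].round(3).tolist()) for v in range(166,200) if g[v,u]<45 and abs(W[v,u,0]-t[0]+.02)<.05]
    if c: print(u,c[-1])
print(s["clock"],t.round(4),s["ft_force"].round(1),s["grip_width"])
cv2.imwrite("pics/tip.png",cv2.resize(im[120:250,260:400],None,fx=5,fy=4.6,interpolation=2))
E
python3 tip.py
```

```text
322 (194, np.uint8(21), [0.519, -0.251, 0.147])
324 (194, np.uint8(18), [0.52, -0.255, 0.147])
326 (194, np.uint8(13), [0.519, -0.26, 0.147])
328 (194, np.uint8(19), [0.523, -0.265, 0.146])
330 (194, np.uint8(31), [0.522, -0.269, 0.147])
8.5 [ 0.5524 -0.2529  0.1136] [ 0.8 -0.2 -0.2] 0.05659054607352191
```

The tip is confirmed at z=0.147 against a reported 0.1136, so the bias is a constant +33 mm. I'll go down 11 mm more and close.

drive_tool(motion="60 0 0 -11 0.002 0.004 0;60 0 0 0 0 0 0;0 0 0 0 0 0 0;0 0 0 0 0 0 0;0 0 0 0 0 0 0;0 0 0 0 0 0 0;0 0 0 0 0 0 0;0 0 0 0 0 0 0;0 0 0 0 0 0 0;0 0 0 0 0 0 0;0 0 0 0 0 0 0;0 0 0 0 0 0 0")

```text
clock: 9.75
tool_pos: [0.553, -0.2532, 0.1028]
tcp_rot: [[0.988, 0.157, 0.001], [0.157, -0.988, -0.001], [0.001, 0.001, -1.0]]
ft_force: [0.3, -0.2, -0.7]
grip_width: 0.0199
```

The width has been steady at 19.9 mm for over a second, so the rail is held. Next I'll draw the till forward gently.

drive_tool(motion="0 -3 -0.5 0 0 0 0;0 -5 -0.8 0 0 0 0;0 -5 -0.8 0 0 0 0;0 -5 -0.8 0 0 0 0;0 0 0 0 0 0 0")

```text
clock: 10.25
tool_pos: [0.5343, -0.2562, 0.1028]
tcp_rot: [[0.988, 0.157, 0.003], [0.157, -0.988, -0.001], [0.003, 0.002, -1.0]]
ft_force: [1.8, -0.3, -2.8]
grip_width: 0.0196
```

drive_tool(motion="0 -4 -0.6 0 0 0 0;0 -6 -1 0 0 0 0;0 -7 -1.1 0 0 0 0;0 -7 -1.1 0 0 0 0;0 -7 -1.1 0 0 0 0;0 -5 -0.8 0 0 0 0;0 -4 -0.6 0 0 0 0;0 -3 -0.5 0 0 0 0;0 0 0 0 0 0 0;0 0 0 0 0 0 0")

```text
clock: 11.25
tool_pos: [0.4867, -0.2636, 0.1028]
tcp_rot: [[0.988, 0.157, 0.002], [0.157, -0.988, -0.001], [0.002, 0.001, -1.0]]
ft_force: [2.8, 0.8, -0.9]
grip_width: 0.0197
```

```bash
cat > till.py <<'E'
from h import *
import sys
ex=np.array([.9872,.1593]); ey=np.array([-.1593,.9872]); o=np.array([.5225,-.2573])
im,d,P=grab("wrist"); W=world(d,P)
Q=np.stack([(W[...,:2]-o)@ex,(W[...,:2]-o)@ey,W[...,2]],-1)
np.savez("w.npz",Q=Q,im=im); cv2.imwrite(f"pics/{sys.argv[1]}.png",im)
z0=float(sys.argv[2]) # till underside
def rep(n,a,b,x0,x1,sel=None):
    m=(Q[...,2]>z0+a)&(Q[...,2]<z0+b)&(Q[...,0]>x0)&(Q[...,0]<x1)&(abs(Q[...,1])<.11)
    k,l,st,c=cv2.connectedComponentsWithStats(m.astype(np.uint8))
    for i in range(1,k):
        if st[i,4]>120:
            p=Q[l==i]; print(n,st[i][:5],p.mean(0).round(4),"x",p[:,0].min().round(4),p[:,0].max().round(4),"y",p[:,1].min().round(3),p[:,1].max().round(3))
rep("rail",.105,.122,-.08,.06); rep("chuck",.05,.066,-.15,.06); rep("wall",.034,.042,-.2,.1)
E
python3 till.py w6 0.055; python3 -c "
from h import *
s=env.read_state();print(s['clock'],s['tool_pos'],s['grip_width'],s['ft_force'],s['wrist_torque'])"
```

```text
rail [  227    69   100   252 13918] [-0.0358  0.0455  0.1659] x -0.0554 -0.0163 y -0.011 0.093
rail [ 255  354   44   38 1618] [-0.0361 -0.0351  0.1655] x -0.0461 -0.0261 y -0.05 -0.024
chuck [ 131  118  112  110 8989] [-0.0821  0.046   0.1156] x -0.1097 -0.0543 y 0.017 0.073
wall [  55   52  425  269 2891] [-0.115   0.0558  0.0932] x -0.1506 0.0724 y -0.058 0.105
wall [  100    65   353   246 11348] [-0.0358  0.0579  0.092 ] x -0.1308 0.0594 y -0.05 0.1
wall [165 112  84  92 436] [-0.0648  0.0602  0.093 ] x -0.097 -0.0522 y 0.024 0.075
wall [167 269  64  19 448] [-0.0831 -0.0246  0.0931] x -0.1063 -0.0656 y -0.033 -0.021
wall [106 354  22  32 279] [-0.1466 -0.0968  0.0934] x -0.1497 -0.1383 y -0.104 -0.079
11.3 [ 0.48674219 -0.2635631   0.10274612] 0.01976730427858607 [ 2.01612993  0.19020783 -1.94831668] [ 0.0092578  -0.28717184  0.02746474]
```

The till's rail is now at toolbox x≈-36 mm and its rear wall at +59 mm, so it's clear of the half-top at +69 mm. I'll start lifting slowly.

drive_tool(motion="0 0 0 2 0 0 0;0 0 0 4 0 0 0;0 0 0 5 0 0 0;0 0 0 5 0 0 0;0 0 0 3 0 0 0;0 0 0 0 0 0 0")

```text
clock: 11.9
tool_pos: [0.4852, -0.2625, 0.1218]
tcp_rot: [[0.988, 0.157, -0.002], [0.157, -0.988, 0.002], [-0.002, -0.002, -1.0]]
ft_force: [0.3, 0.2, -7.7]
grip_width: 0.0202
```

```bash
python3 till.py w7 0.073; python3 -c "
from h import *
s=env.read_state();print(s['clock'],s['tool_pos'],s['grip_width'],s['ft_force'],s['wrist_torque'])"
```

```text
rail [  227    70   100   251 13971] [-0.0369  0.0468  0.185 ] x -0.0566 -0.0175 y -0.01 0.094
rail [ 255  354   44   38 1622] [-0.0371 -0.034   0.1843] x -0.0472 -0.0271 y -0.05 -0.022
chuck [ 141  117  102  108 1342] [-0.0695  0.0593  0.1328] x -0.1045 -0.0557 y 0.02 0.075
chuck [ 144  138   78   82 4494] [-0.0859  0.0445  0.1322] x -0.1038 -0.065 y 0.024 0.065
wall [  431    45   109   276 17031] [0.0821 0.036  0.1111] x 0.0651 0.1 y -0.058 0.11
wall [  100    65   354   246 11699] [-0.0375  0.0586  0.1111] x -0.1321 0.058 y -0.049 0.101
wall [163 111  86  87 460] [-0.0667  0.0623  0.1108] x -0.1003 -0.0537 y 0.027 0.077
wall [167 268  65  20 441] [-0.0847 -0.0232  0.111 ] x -0.1078 -0.0664 y -0.033 -0.02
wall [ 426  354   55   36 1706] [ 0.083  -0.0956  0.1114] x 0.0662 0.1 y -0.11 -0.081
11.95 [ 0.48511152 -0.26252043  0.12163478] 0.019950801777426187 [-0.53401062 -0.05074916 -7.58291447] [-0.03164638 -0.14747808 -0.01317033]
```

drive_tool(motion="0 0.5 0 3 0 0 0;0 0.5 0 6 0 -0.001 0;0 0 0 8 0 0 0;0 0 0 9 0 -0.001 0;0 0 0 9 0 0 0;0 0 0 8 0 -0.001 0;0 0 0 6 0 0 0;0 0 0 3 0 0 0;0 0 0 0 0 0 0")

```text
clock: 12.85
tool_pos: [0.4861, -0.2624, 0.179]
tcp_rot: [[0.988, 0.157, 0.001], [0.157, -0.988, 0.001], [0.002, -0.001, -1.0]]
ft_force: [-0.5, -0.1, -7.5]
grip_width: 0.0201
```

drive_tool(motion="0 0 0 3 0 0 0;0 0 0 6 0 0 0;0 0 0 9 0 0 0;0 0 0 10 0 0 0;0 0 0 10 0 0 0;0 0 0 10 0 0 0;0 0 0 8 0 0 0;0 0 0 5 0 0 0;0 0 0 3 0 0 0;0 0 0 0 0 0 0;0 0 0 0 0 0 0")

```text
clock: 13.95
tool_pos: [0.4856, -0.2621, 0.2486]
tcp_rot: [[0.988, 0.157, 0.001], [0.157, -0.988, 0.002], [0.001, -0.002, -1.0]]
ft_force: [-0.0, -0.5, -7.9]
grip_width: 0.0201
```

```bash
python3 till.py w8 0.198
python3 - <<'E'
from h import *
s=env.read_state();print(s['clock'],s['tool_pos'],s['grip_width'],s['ft_force'],s['dq'].round(3))
Q=np.load("w.npz")["Q"]
# plane fit of till wall tops
m=(Q[...,2]>.225)&(Q[...,2]<.25)&(Q[...,0]>-.15)&(Q[...,0]<.07)&(abs(Q[...,1])<.11)&((abs(Q[...,0]+.037)>.085)|(abs(Q[...,1])>.09))
p=Q[m]
for _ in range(6):
    A=np.c_[p[:,:2],np.ones(len(p))]; c=np.linalg.lstsq(A,p[:,2],rcond=None)[0]; r=p[:,2]-A@c; p=p[abs(r)<max(2*np.median(abs(r)),.001)]
print("wall plane slope deg",np.degrees(c[:2]),"z at centre",c@[-.037,0,1],len(p))
im,d,P=grab("side"); cv2.imwrite("pics/side9.png",cv2.resize(im[90:310,220:430],None,fx=2.7,fy=2.7,interpolation=2))
E
```

```text
rail [  227    70   100   251 13981] [-0.0366  0.0473  0.3116] x -0.0561 -0.0171 y -0.01 0.094
rail [ 255  354   44   38 1622] [-0.0368 -0.0336  0.3111] x -0.0469 -0.0268 y -0.048 -0.022
chuck [ 151  116   93   92 1017] [-0.0681  0.0617  0.256 ] x -0.1001 -0.0548 y 0.028 0.075
chuck [ 146  140   75   74 4254] [-0.0853  0.0451  0.2584] x -0.1031 -0.0653 y 0.026 0.064
chuck [179 282  43   6 173] [-0.0831 -0.0229  0.2502] x -0.0954 -0.0704 y -0.025 -0.021
wall [  100    65   354   246 12148] [-0.0365  0.0578  0.2376] x -0.1317 0.0586 y -0.048 0.102
wall [163 111  86  93 394] [-0.0665  0.0621  0.2363] x -0.1001 -0.0531 y 0.024 0.077
wall [166 267  66  21 441] [-0.0845 -0.0227  0.2359] x -0.109 -0.066 y -0.034 -0.019
14.0 [ 0.4856041  -0.26209596  0.24856387] 0.019874438088707133 [-0.39262671 -0.39329305 -7.5501785 ] [-0.054  0.093  0.026  0.06  -0.152  0.053]
wall plane slope deg [0.03670327 0.25177036] z at centre 0.23775245465357556 8251
```

View pics/side9.png

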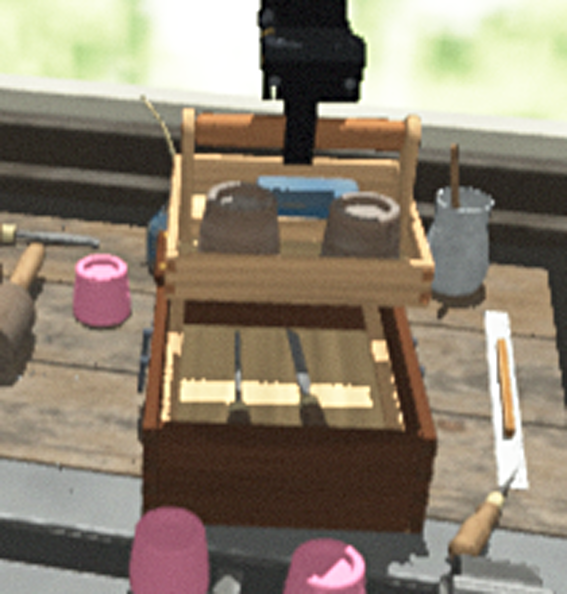

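View pics/w8.png

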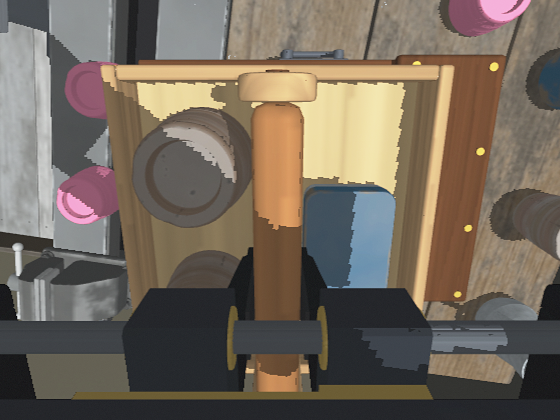

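The side view shows the till hanging level over the box, with both chucks upright at (240,220) and (360,225), the tin at (310,195) and the gouge exposed. The wrist view shows the rail between the pads at (277,200). All checks pass, so I'll let it settle briefly and hand in.

drive_tool(motion="0 0 0 0 0 0 0;0 0 0 0 0 0 0;0 0 0 0 0 0 0")

```text
clock: 14.35
tool_pos: [0.4854, -0.262, 0.2477]
tcp_rot: [[0.988, 0.157, -0.001], [0.157, -0.988, 0.003], [-0.0, -0.003, -1.0]]
ft_force: [0.6, -0.8, -6.8]
grip_width: 0.0198
```

```bash
python3 -c "
from h import *
s=env.read_state();print(s['clock'],s['tool_pos'],s['grip_width'],s['ft_force']);print(env.sign_off())"
```

```text
14.35 [ 0.48538926 -0.26196072  0.24767329] 0.019816684556873448 [ 0.62538825 -0.82022118 -6.76010127]
the job is handed in; nothing more can be done
None
```

The till is out and held level above the opening, and I handed the job in at 14.35 s. I drew it about 65 mm forward by its rail, to toolbox x ≈ -36 mm and clear of the half-top, then lifted it straight up.

**Last checks:**
- **Position:** the underside is at z ≈ 0.199–0.200 m, about 10 cm above the rim. The till is centred within a few mm of the opening.
- **Level and grip:** it is level to about 0.3°. The grip has stayed on the 20 mm rail (19.8 mm reading), with about 7–7.5 N hanging from it.
- **Contents:** both chucks are standing in the front half and the tin is lying in the rear half.
- **Bystanders:** I did not measure them. The last pictures show the mallet head, bradawl and rule about where they started. The batten was not in those views.

**What went wrong or disagreed:**
- **Failed grasps:** the first two attempts closed on air above the rail, and the till stayed where it was. On the first I went on to the forward pull, reading 19.4 mm as a grip when the fingers were still closing.
- **Height reading:** the reported tool height reads about 33 mm lower than the fingertips appear in the cameras. The box, rail and chuck heights measured from the cameras matched your description, so I went by the cameras for height.

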